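# Clamp an amplifier board in the spring board holder

### The job

Roll the slatted cover of the storage box all the way up and leave it open, take out the green circuit board by its heat sink and clamp it in the spring board holder, heat sink up: push one end of the board into the groove of one sprung jaw, lower the other end in front of the other jaw, and let the springs centre it. It must end level, with both ends in the grooves and about centred across the jaws' width; leave the screwdriver, the jar and the parts tray where they are.

Things in the scene. Friction and masses are not known exactly. Their poses are not given: they have to be found in the camera images.
- box: Cream roll-top box, fixed, 300 (y) x 260 (x) x 175 mm high; origin under its centre on the bench, front to local -x. Cheeks 10 mm thick at y = +-145, radius 130, hold tracks curved about an axis along y at x = 0, z = 45 mm. The board lies on its floor (z = 75, 280 wide) in the front half. A fixed hood closes the rear; with the cover fully up all ahead of x = +15 mm is open from above.
- shutter (a joint): Slatted cover sliding on the circular tracks (radius 120..124 mm), in rad: 0 = fully shut (lower front edge down), 1.745 = fully open, on its stop at the rear. It moves up and back over the axis of the tracks; friction about 2 N at the grip holds it wherever it is left. Starts shut or a little ajar.
- shutter_grip (a point): Centre of the cover's orange grip bar: 14 mm round, 36 mm long along the box's y, on a 12 mm central stem, 26 mm outside the slats. Can be pinched by its two ends from above and may turn between the pads. Runs on an arc of 150 mm about the track axis: in the box's frame x = -150 cos(0.349+q), z = 45 + 150 sin(0.349+q) mm, q = joint shutter.
- board: Green circuit board 64 (x) x 100 (y, long axis) x 4 mm; in its middle a finned aluminium heat sink 36 x 36 mm, 30 mm above the board (34 above the underside): the place to grip. About 0.13 kg. Origin: centre of the underside, z up through the heat sink. It lies flat in the box, long axis roughly along the box's y. Its other parts are under 6 mm high.
- holder: Blue spring board holder, fixed, base 90 (x) x 260 (y) x 12 mm; origin under its centre on the bench. Two orange jaws 60 mm wide (x) face each other along local y on rods at z = 30 mm; end blocks at y = +-118 up to z = 46 mm.
- seat (a point): Point of the holder midway between the jaws, 57.5 mm above the bench, axes as the holder's: the place of the board's origin when clamped (long axis along y, either way round).
- jaw_left (a joint): Travel in m of the sprung jaw on the local +y side: 0 = rest (inward stop), grows as it is pushed outward, stop at 0.022. Spring 300 N/m with 1.5 N preload (about 7 N at 18 mm). With the board clamped and centred both jaws read 0.004.
- jaw_right (a joint): The same for the sprung jaw on the local -y side.
- jaw_left_groove (a point): Left jaw, mid-width, on its groove's floor at mid-height, 60 mm above the bench; 46 mm from the seat at rest. Groove along local x, 5 mm high at the floor, flaring: upper lip 5 to 7 mm long, sloping up 31 deg, top under 70 mm; lower lip 10 mm long, sloping down 15 deg: a board tilted 14 deg fits. With one jaw pushed back 18 mm the board's other end clears the other jaw's upper lip.
- jaw_right_groove (a point): The same on the right jaw.
- screwdriver: Bystander: screwdriver with red handle lying on the bench at the right of the work; leave it.
- bottle: Bystander: amber jar 56 mm wide, 110 mm high, white cap, standing beyond the work; leave it.
- tray: Bystander: blue divided parts tray 130 x 90 x 30 mm at the left of the work; leave it.

How it is judged (in metres and radians):
On the way, in this order (a step that is already met when the one before it is completed fails the run):
1. the cover is rolled fully up (value of joint shutter above 1.5 rad), for 0.2 s.
2. one jaw is pushed back at least 10 mm by the board (((value of joint jaw_left above 0.01 m and contact force between board and jaw_left above 1 N) or (value of joint jaw_right above 0.01 m and contact force between board and jaw_right above 1 N))), for 0.1 s.
At the end, for the whole second after the job is handed in: Cover open (over 1.5 rad). Board at rest, heat sink up, origin within 4 mm of the seat along the jaw axis, 15 mm across it, 3 mm below to 4 mm above; tilt under 0.06 rad, aligned with the jaw axis within 0.1 rad; each jaw pushed back 1.5 to 6.5 mm (value of joint shutter above 1.5 rad and x of board in the frame of seat between -0.015 and 0.015 m and y of board in the frame of seat between -0.004 and 0.004 m and z of board in the frame of seat between -0.003 and 0.004 m and angle between board's own z axis and vertical below 0.06 rad and angle between the y axis of board and the y axis of holder, either way round below 0.1 rad and value of joint jaw_left between 0.0015 and 0.0065 m and value of joint jaw_right between 0.0015 and 0.0065 m and linear speed of board below 0.02 m/s); the robot touches nothing.
It fails at once if the screwdriver is moved more than 30 mm (distance of screwdriver from where it was at the start of the episode above 0.03 m).
It fails at once if the jar is moved more than 30 mm (distance of bottle from where it was at the start of the episode above 0.03 m).
It fails at once if the parts tray is moved more than 30 mm (distance of tray from where it was at the start of the episode above 0.03 m).
It also fails if it takes over 61 s, if anything falls off the work surface, if the arm or the gripper's body presses on something with over 40 N, if the wrist force passes 120 N, or if a joint passes its speed limit or range.

### The arm

A 7-joint arm with a two-finger parallel gripper is mounted at the origin on the work surface. World frame = base frame: x ahead of the robot, y to its left, z up, the work surface at z = 0. Lengths are in m, angles in degrees, forces in N, time in s.
With the tool pointing down it reaches from about 0.425 to 0.875 m from the base axis. Payload 4.7 kg.
Tool frame: the origin (TCP) lies on the centre line of the jaws, within the pads' length; the fingertips stand 8 mm ahead of it and the grasp point (between the pads) lies 11 mm behind it; z points along the fingers, y is the direction in which the jaws open and shut (so a half turn about z gives the same grasp; the last joint's range is limited). The gripper opens to 87 mm and grips with 3 to 60 N. Pads are 19 mm wide; open, the fingers measure 117 mm over their backs; the gripper's body (75 mm by 190 mm) begins 51 mm behind the grasp point.
Start: joints at [-68.291, 18.392, -4.016, 83.108, 1.295, 78.541, -3.26], TCP at [0.232, 0.607, 0.231] pointing down, gripper open.
Joint ranges: [-163.93, 163.93], [-17.29, 119.83], [-79.2, 71.16], [3.27, 140.29], [-89.18, 269.18], [5.43, 117.66], [-154.24, 154.24]. Speed limits (degrees/s): [147.25, 147.25, 180, 180, 180, 180, 180].

### API

Orientations are given as [roll, pitch, yaw] about the fixed x, y, z axes, in that order (R = Rz(yaw) Ry(pitch) Rx(roll)).
In Python, from cell import env gives the robot as it stands. The module is installed in compiled form; this text tells all that it offers.
- The arm moves only by the tool move_arm, never from a script. Its argument "steps" is a list of rows, each a list of 2 entries, a list of its own where there are three numbers: the shift along the tool's x, y, z in m, then the turn about the tool's z in rad. A call has 1 to 20 rows; each row is the pose to reach, as a shift and turn from the pose commanded when the call began, along the tool's axes at that moment; what a row does not reach only later rows make up. A row lasts 1/8 s, in which the tool goes at most 62.5 mm and 10.7 degrees, less where a joint would pass 70% of its speed; a pose out of reach is approached as far as the arm can. A call with a gripper value outside its range is refused whole. "hand" is the closure, from -1 (fully open) to 1 (shut), set as the call begins (left out, the last holds). The fingers move at their own pace and stop on an object; "squeeze" is the grip in N (left out, the last holds). Time passes only in rows, so rows that repeat a pose let the fingers close. It gives the time, the measured TCP pose, the force and the opening at its end, in the units of the state.
- env.get_obs(): the state, without advancing time (a new reading comes with each control period).
- env.read_camera(name): name is "scene" or "top"; returns (picture, depth): 480x640x3 uint8, red, green, blue; 480x640 float32, m along the optical axis (not along the pixel's ray), 0 where there is no reading.
- env.calibration(name): a dict with "intrinsics" (3x3 intrinsics, pixels), "position" and "orientation" of the camera in the world. Camera axes: x right, y up, looking along -z (the intrinsics and any distortion apply to the point x, -y, -z); pixel columns grow to the right and rows downward; lengths in m; the calibration is good to about 2 mm. A picture is of the moment at which its call begins. calibration takes no time and is no camera call.
- env.sign_off(): hands the job in, once; it reports no verdict.
Trained networks look in the newest picture that a camera, given by its name, has taken for a name from the list of things; names that differ only in an ending like _2 or _b are one class to them, and where a whole thing is asked for, a point or a joint stands for the part that bears it (a point fixed in the world has none). Each returns a list of dicts, best first, with "conf" (0 to 1); they miss things now and then, are a little off and sometimes report something else, mostly with a low value. They report only what shows in the picture. A call takes as long as a camera call.
- env.cut_out(camera, query): "region" (480x640 bool, what is visible of it) and "uv" ([column, row] in pixels, amid what is visible of it).
The state is a dict: "time_s": time; "qpos": joint angles; "joint_velocities": joint speeds; "effort": joint torques, N m; "tool_pos": TCP position; "tool_rot": TCP orientation; "force": force on the tool from outside, world axes, zero at the start; "wrist_torque": the same for the moment, N m; "grip_width": finger opening in m.
Only numpy, scipy, OpenCV 4.12 (cv2) and the standard library are available. Lean on these libraries where they do the work, as an engineer would, in place of code of your own. Each camera call takes 0.05 s, during which the arm holds its last target. There are 200 camera calls.

## Working session

There is one attempt and no reset: what is moved stays moved. The work goes in short steps, Python scripts to look and compute and a tool call to move; the robot and the scene stay as the last step left them, time stands still between calls to the robot, and variables do not carry over. Pictures are saved under pics/ and viewed, about 8 in all and at most 12, crops included, and the job is handed in when it is done.

Besides the shell and the picture viewer there is one more tool, called by a JSON object that holds its "name" and its "arguments". move_arm: Moves the arm, as the interface text tells. Its arguments: {"type":"object","properties":{"steps":{"type":"array"},"hand":{"type":"number"},"squeeze":{"type":"number"}},"required":["steps"]}

```bash
mkdir -p pics; cat > h.py <<'E'
import numpy as np, cv2
from cell import env
from scipy.spatial.transform import Rotation as R
def cam(n):
    c=env.calibration(n); o=np.array(c["orientation"],float)
    M=o if o.shape==(3,3) else (R.from_euler('xyz',o,degrees=True).as_matrix() if o.size==3 else None)
    return np.array(c["intrinsics"]),np.array(c["position"]),M,c
def cloud(n,d):
    K,p,M,_=cam(n); v,u=np.mgrid[0:480,0:640]
    P=np.stack([(u-K[0,2])/K[0,0]*d,-(v-K[1,2])/K[1,1]*d,-d],-1)
    W=P@M.T+p; W[d<=0]=np.nan; return W
E
python3 - <<'E'
from h import *
print(env.get_obs())
for n in("scene","top"):
    print(n,env.calibration(n))
    im,d=env.read_camera(n); cv2.imwrite(f'pics/{n}0.png',im[...,::-1]); np.save(f'{n}_d.npy',d)
    W=cloud(n,d)
    for q in ["box","shutter","shutter_grip","board","holder","jaw_left","jaw_right","screwdriver","bottle","tray"]:
        for r in env.cut_out(n,q)[:2]:
            m=r["region"]; 
            if m.sum()<1: continue
            print(q,round(r["conf"],2),np.round(r["uv"]),m.sum(),np.round(np.nanmedian(W[m],0),3),np.round(np.nanpercentile(W[m],2,axis=0),3),np.round(np.nanpercentile(W[m],98,axis=0),3))
E
```

```text
{'time_s': 0.0, 'qpos': array([-68.29100728,  18.43926863,  -4.01426534,  83.17375192,
         1.29667124,  78.54075295,  -3.259526  ]), 'joint_velocities': array([-0.05063849,  0.09620539,  0.00869677, -0.09769385,  0.00413095,
       -0.03153766,  0.00191686]), 'effort': array([-2.73514515e-04, -4.91292286e+01, -4.03990103e-01, -3.12516904e+01,
       -6.39516930e-02,  4.39185882e-02,  2.17985485e-04]), 'tool_pos': array([0.23177214, 0.60670777, 0.22946904]), 'tool_rot': array([-1.79891556e+02,  7.73240297e-03,  1.59100345e+02]), 'force': array([ 0.42566888, -0.5236829 ,  0.79322698]), 'wrist_torque': array([-0.0138469 , -0.00899977,  0.01529121]), 'grip_width': 0.08691155451174604}
scene {'intrinsics': array([[482.39847953,   0.        , 320.14166379],
       [  0.        , 482.39847953, 232.71180233],
       [  0.        ,   0.        ,   1.        ]]), 'position': array([ 1.23199262, -0.38494088,  1.03314642]), 'orientation': array([38.77547902,  0.98136102, 57.72548349])}
box 0.72 [241. 280.] 14007 [ 0.642 -0.227  0.141] [ 0.5   -0.369  0.01 ] [ 0.71  -0.078  0.173]
shutter 0.
[... 1654 characters left out ...]
2  0.016] [0.535 0.097 0.008] [0.653 0.336 0.072]
jaw_left 0.65 [223. 250.] 229 [0.582 0.265 0.069] [0.553 0.251 0.042] [0.612 0.28  0.074]
jaw_left 0.48 [410. 258.] 11388 [ 0.565 -0.211  0.149] [ 0.455 -0.363  0.066] [ 0.687 -0.062  0.175]
jaw_right 0.54 [262. 241.] 246 [0.604 0.169 0.069] [0.577 0.155 0.012] [0.634 0.189 0.074]
screwdriver 0.79 [492. 315.] 433 [ 0.419 -0.465  0.021] [ 0.364 -0.478  0.011] [ 0.546 -0.452  0.028]
bottle 0.66 [317. 177.] 474 [0.774 0.022 0.108] [ 0.758 -0.003  0.012] [0.806 0.049 0.114]
tray 0.78 [142. 272.] 1741 [0.521 0.498 0.007] [ 0.458  0.443 -0.   ] [0.585 0.543 0.033]
tray 0.67 [258. 242.] 205 [0.605 0.17  0.07 ] [0.578 0.156 0.047] [0.633 0.187 0.074]
```

View pics/scene0.png

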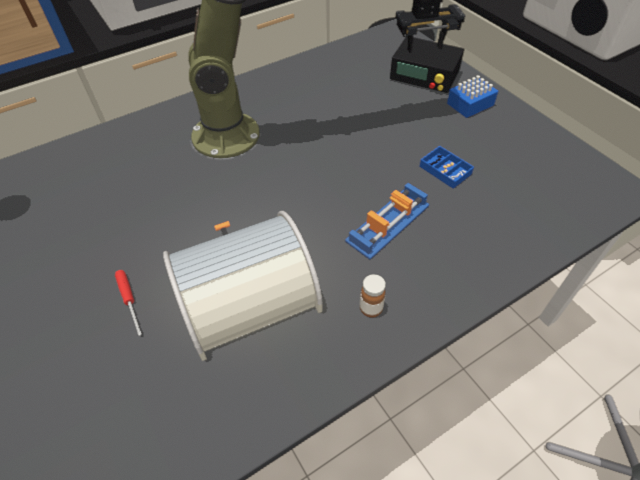

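View pics/top0.png

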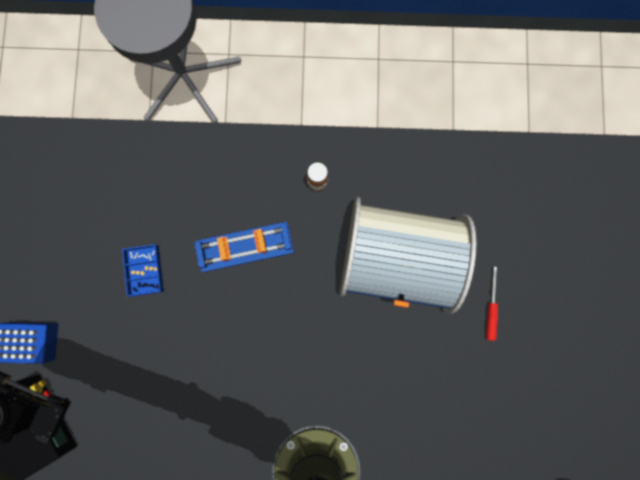

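```bash
cat > m.py <<'E'
from h import *
from scipy.optimize import least_squares
S=[];J=[];H=[];O=[]
for n in("scene","top"):
    im,d=env.read_camera(n); W=cloud(n,d); hsv=cv2.cvtColor(im,cv2.COLOR_RGB2HSV)
    org=(hsv[...,0]<20)&(hsv[...,1]>150)&(hsv[...,2]>110)
    X,Y,Z=W[...,0],W[...,1],W[...,2]
    b=(X>.38)&(X<.72)&(Y<-.04)&(Y>-.4)&(Z>.05)&(Z<.25)&~org
    g=(X>.38)&(X<.72)&(Y<-.08)&(Y>-.35)&(Z>.05)&(Z<.25)&org
    h=(X>.5)&(X<.7)&(Y>.05)&(Y<.37)&(Z>.005)&(Z<.1)
    j=h&org&(Z>.05)
    S.append(W[b]);O.append(W[g]);H.append(W[h]);J.append(W[j])
    print(n,'grip',g.sum(),np.round(W[g].mean(0),4),np.round(np.percentile(W[g],[5,95],axis=0),3).tolist())
    for nm,P in(('holder',W[h]),('jawtops',W[j&(Z>.066)])):
        r=cv2.minAreaRect((P[:,:2]*1000).astype(np.float32)); print(nm,np.round(r[0],1),np.round(r[1],1),round(r[2],1),np.round(np.percentile(P[:,2],98),4))
    r=cv2.minAreaRect((W[b][:,:2]*1000).astype(np.float32)); print('box',r)
def f(p,P):
    x0,c,R_,s=p; u=np.array([np.cos(s),np.sin(s)])
    return np.hypot(P[:,:2]@u-x0,P[:,2]-.045)-R_
for n,P in zip(("scene","top"),S):
    r=least_squares(f,[.57,0,.125,-.15],loss='soft_l1',f_scale=.002,args=(P,))
    x0,_,R_,s=r.x; v=P[:,:2]@np.array([-np.sin(s),np.cos(s)])
    top=P[:,2]>.1
    lo,hi=np.percentile(v[top],[.3,99.7]); yc=(lo+hi)/2
    print(n,'cyl x0 %.4f R %.4f yaw %.2f'%(x0,R_,np.degrees(s)),'ext',lo,hi,'centre',x0*np.cos(s)-yc*np.sin(s),x0*np.sin(s)+yc*np.cos(s))
E
python3 m.py
```

```text
scene grip 60 [ 0.4554 -0.199   0.1253] [[0.451, -0.214, 0.121], [0.46, -0.185, 0.13]]
holder [600.5 211.7] [199.2 315.6] 0.2 0.0721
jawtops [597.  217.9] [ 60.  122.4] 13.3 0.0744
box ((578.4851684570312, -215.8043212890625), (304.6925964355469, 266.57989501953125), 83.90076446533203)
top grip 81 [ 0.4525 -0.1962  0.1249] [[0.445, -0.212, 0.122], [0.46, -0.18, 0.128]]
holder [599.8 209.8] [199.3 319.7] 0.0 0.0722
jawtops [593.9 216.9] [ 57.4 115.9] 13.9 0.0747
box ((578.6787109375, -213.8647003173828), (302.0865478515625, 265.5892333984375), 82.56771850585938)
scene cyl x0 0.5950 R 0.1230 yaw -7.66 ext -0.2848559400890498 0.013509996553493848 centre 0.5716092403144082 -0.21375266780980393
top cyl x0 0.5983 R 0.1213 yaw -7.50 ext -0.28521284829121785 0.013626515390453585 centre 0.5754867412628331 -0.21267762640751037
```

```bash
cat >> h.py <<'E'
def plan(pts):
    """pts: (x,y,z,yaw_deg) world TCP targets -> shifts from the present tool pose"""
    o=env.get_obs(); T=R.from_euler('xyz',o["tool_rot"],degrees=True).as_matrix(); y0=o["tool_rot"][2]
    print('t %.2f'%o["time_s"],'tcp',np.round(o["tool_pos"],4),'rot',np.round(o["tool_rot"],2),'F',np.round(o["force"],1),'w',round(o["grip_width"],4),'q7',round(o["qpos"][6],1))
    for x,y,z,w in pts:
        s=T.T@(np.array([x,y,z])-o["tool_pos"]); dw=(w-y0+180)%360-180
        print(np.round(s,3).tolist(),round(-np.radians(dw),3))
BX=np.array([.574,-.213]);BY=np.radians(-7.5)
def box(x,y): c,s=np.cos(BY),np.sin(BY); return BX+[c*x-s*y,s*x+c*y]
E
python3 -c "
from h import *
print(box(-.1285,0))
p=box(-.1285,0); plan([(.5,.3,.28,172.5),(*p,.27,172.5),(*p,.113,172.5)])"
```

```text
[ 0.44659934 -0.19622738]
t 1.20 tcp [0.2319 0.6072 0.2306] rot [180.    0.  159.1] F [-0.7  0.1 -0.3] w 0.0871 q7 -3.3
[-0.36, -0.191, -0.049] -0.234
[-0.487, -0.674, -0.039] -0.234
[-0.487, -0.674, 0.118] -0.234
```

{"name": "move_arm", "arguments": {"steps": [[[-0.36,-0.19,-0.05],-0.234],[[-0.36,-0.19,-0.05],-0.234],[[-0.36,-0.19,-0.05],-0.234],[[-0.36,-0.19,-0.05],-0.234],[[-0.36,-0.19,-0.05],-0.234],[[-0.36,-0.19,-0.05],-0.234],[[-0.487,-0.674,-0.04],-0.234],[[-0.487,-0.674,-0.04],-0.234],[[-0.487,-0.674,-0.04],-0.234],[[-0.487,-0.674,-0.04],-0.234],[[-0.487,-0.674,-0.04],-0.234],[[-0.487,-0.674,-0.04],-0.234],[[-0.487,-0.674,-0.04],-0.234],[[-0.487,-0.674,-0.04],-0.234],[[-0.487,-0.674,-0.04],-0.234],[[-0.487,-0.674,-0.04],-0.234],[[-0.487,-0.674,-0.04],-0.234],[[-0.487,-0.674,-0.04],-0.234]], "hand": -1}}

```text
time_s: 3.45
tool_pos: [0.4469, -0.1944, 0.2705]
tool_rot: [180.0, -0.0, 172.7]
force: [-0.2, -0.1, -0.3]
grip_width: 0.0868
```

```bash
python3 -c "
from h import *
p=box(-.1285,0); plan([(*p,.113,172.5)])
im,d=env.read_camera('scene'); cv2.imwrite('pics/s1.png',im[...,::-1])"
```

```text
t 3.45 tcp [ 0.4469 -0.1944  0.2705] rot [179.97  -0.   172.68] F [-0.2 -0.1 -0.3] w 0.0868 q7 100.8
[0.0, -0.002, 0.157] 0.003
```

{"name": "move_arm", "arguments": {"steps": [[[0,-0.002,0.05],0],[[0,-0.002,0.1],0],[[0,-0.002,0.14],0],[[0,-0.002,0.157],0],[[0,-0.002,0.157],0],[[0,-0.002,0.157],0]]}}

```text
time_s: 4.25
tool_pos: [0.4476, -0.1984, 0.1152]
tool_rot: [-180.0, 0.2, 172.5]
force: [0.1, 0.8, 0.0]
grip_width: 0.0871
```

{"name": "move_arm", "arguments": {"steps": [[[0,0,0],0],[[0,0,0],0],[[0,0,0],0],[[0,0,0],0],[[0,0,0],0],[[0,0,0],0]], "hand": 1, "squeeze": 20}}

```text
time_s: 5.0
tool_pos: [0.446, -0.1989, 0.1135]
tool_rot: [-179.9, 0.0, 172.5]
force: [1.2, 3.0, -1.5]
grip_width: 0.0358
```

```bash
python3 -c "
import numpy as np
a0=.54
print([[[round(-.15*(np.cos(a0)-np.cos(a)),3),0,round(-.15*(np.sin(a)-np.sin(a0)),3)],0] for a in np.linspace(a0,2.10,18)[1:]])"
```

```text
[[[np.float64(-0.008), 0, np.float64(-0.011)], 0], [[np.float64(-0.016), 0, np.float64(-0.022)], 0], [[np.float64(-0.026), 0, np.float64(-0.032)], 0], [[np.float64(-0.036), 0, np.float64(-0.041)], 0], [[np.float64(-0.047), 0, np.float64(-0.049)], 0], [[np.float64(-0.059), 0, np.float64(-0.056)], 0], [[np.float64(-0.072), 0, np.float64(-0.062)], 0], [[np.float64(-0.085), 0, np.float64(-0.066)], 0], [[np.float64(-0.098), 0, np.float64(-0.07)], 0], [[np.float64(-0.112), 0, np.float64(-0.072)], 0], [[np.float64(-0.125), 0, np.float64(-0.073)], 0], [[np.float64(-0.139), 0, np.float64(-0.073)], 0], [[np.float64(-0.153), 0, np.float64(-0.071)], 0], [[np.float64(-0.166), 0, np.float64(-0.068)], 0], [[np.float64(-0.179), 0, np.float64(-0.064)], 0], [[np.float64(-0.192), 0, np.float64(-0.059)], 0], [[np.float64(-0.204), 0, np.float64(-0.052)], 0]]
```

{"name": "move_arm", "arguments": {"steps": [[[-0.008,0,-0.011],0],[[-0.016,0,-0.022],0],[[-0.026,0,-0.032],0],[[-0.036,0,-0.041],0],[[-0.047,0,-0.049],0],[[-0.059,0,-0.056],0],[[-0.072,0,-0.062],0],[[-0.085,0,-0.066],0],[[-0.098,0,-0.07],0],[[-0.112,0,-0.072],0],[[-0.125,0,-0.073],0],[[-0.139,0,-0.073],0],[[-0.153,0,-0.071],0],[[-0.166,0,-0.068],0],[[-0.179,0,-0.064],0],[[-0.192,0,-0.059],0],[[-0.204,0,-0.052],0],[[-0.204,0,-0.052],0],[[-0.204,0,-0.052],0]]}}

```text
time_s: 7.38
tool_pos: [0.6527, -0.2265, 0.1676]
tool_rot: [-179.8, 0.5, 172.5]
force: [4.6, -4.9, 1.8]
grip_width: 0.0356
```

```bash
python3 -c "
from h import *
plan([])
im,d=env.read_camera('top'); cv2.imwrite('pics/t2.png',im[150:380,300:520,::-1].repeat(3,0).repeat(3,1))"
```

```text
t 7.38 tcp [ 0.6527 -0.2265  0.1676] rot [-179.82    0.54  172.53] F [ 4.6 -4.9  1.8] w 0.0356 q7 111.1
```

View pics/t2.png

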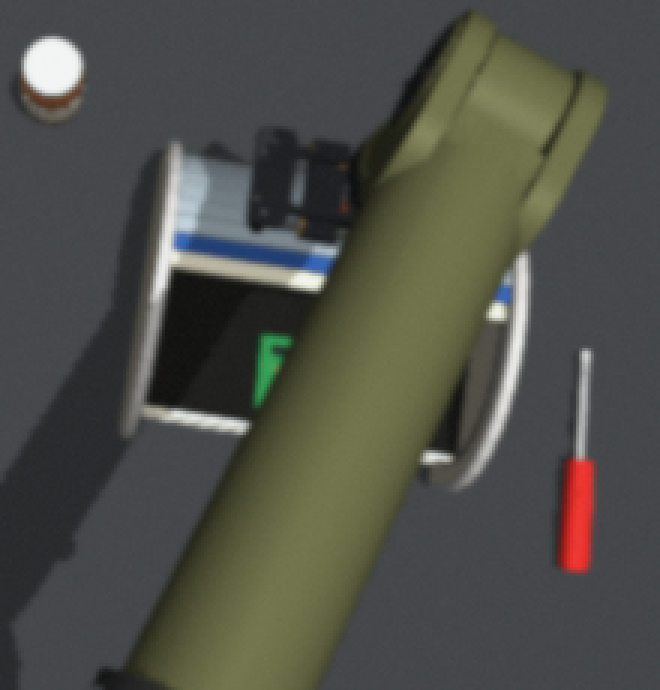

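{"name": "move_arm", "arguments": {"steps": [[[0,0,0],0],[[0,0,0],0],[[0,0,0],0],[[0,0,0],0],[[0,0,-0.04],0],[[0,0,-0.09],0],[[0,0,-0.13],0],[[0.05,0.05,-0.13],0],[[0.05,0.11,-0.13],0],[[0.05,0.17,-0.13],0],[[0.05,0.23,-0.13],0],[[0.05,0.28,-0.13],0],[[0.05,0.28,-0.13],0]], "hand": -1}}

```text
time_s: 9.05
tool_pos: [0.6351, 0.0668, 0.2947]
tool_rot: [179.9, -0.1, 173.1]
force: [0.7, -0.1, 0.2]
grip_width: 0.0866
```

```bash
cat > b.py <<'E'
from h import *
import sys
plan([])
for n in("top","scene"):
    im,d=env.read_camera(n); W=cloud(n,d); cv2.imwrite(f'pics/{n}_{sys.argv[1]}.png',im[...,::-1])
    for q in("board","shutter","box"):
        for r in env.cut_out(n,q)[:2]:
            m=r["region"]
            if m.sum(): print(n,q,round(r["conf"],2),np.round(r["uv"]),m.sum(),np.round(np.nanpercentile(W[m],[2,50,98],axis=0),3).tolist())
            if q=="board" and m.sum()>50 and r is env and 0: pass
    hsv=cv2.cvtColor(im,cv2.COLOR_RGB2HSV); X,Y,Z=np.moveaxis(W,-1,0)
    roi=(X>.4)&(X<.62)&(Y>-.37)&(Y<-.06)
    g=roi&(hsv[...,0]>45)&(hsv[...,0]<85)&(hsv[...,1]>90)&(Z<.1)&(Z>.07)
    L=roi&(Z>.1)&(Z<.115)&(X>.44)&(X<.58)
    for nm,m in(('green',g),('sink',L)):
        if m.sum()<10: continue
        P=W[m]; r=cv2.minAreaRect((P[:,:2]*1000).astype(np.float32))
        print(n,nm,m.sum(),'z',np.round(np.median(P[:,2]),4),'rect',np.round(r[0],1),np.round(r[1],1),round(r[2],1),'med',np.round(np.median(P,0),4))
E
python3 b.py 3
```

```text
t 9.05 tcp [0.6351 0.0668 0.2947] rot [ 1.7985e+02 -1.0000e-01  1.7308e+02] F [ 0.7 -0.1  0.2] w 0.0866 q7 81.5
top board 0.79 [402. 275.] 916 [[0.492, -0.261, 0.075], [0.523, -0.212, 0.081], [0.555, -0.168, 0.111]]
top board 0.26 [322. 176.] 234 [[0.76, -0.005, 0.006], [0.777, 0.011, 0.109], [0.809, 0.022, 0.115]]
top shutter 0.67 [416. 227.] 3616 [[0.592, -0.355, 0.091], [0.643, -0.221, 0.154], [0.701, -0.09, 0.178]]
top green 717 z 0.0788 rect [ 523.6 -215.4] [108.1  70.1] 85.3 med [ 0.521  -0.2002  0.0788]
top sink 276 z 0.1075 rect [ 509.8 -207.5] [294.4 135.6] 89.5 med [ 0.5193 -0.2254  0.1075]
scene shutter 0.89 [251. 294.] 9235 [[0.6, -0.358, 0.023], [0.671, -0.233, 0.128], [0.717, -0.095, 0.168]]
scene box 0.78 [249. 285.] 12705 [[0.475, -0.37, 0.015], [0.659, -0.23, 0.123], [0.718, -0.069, 0.177]]
scene box 0.59 [446. 167.] 1268 [[0.455, 0.44, 0.001], [0.52, 0.497, 0.014], [0.591, 0.543, 0.033]]
scene green 216 z 0.0798 rect [ 506.5 -213.7] [101.9  40.1] 82.1 med [ 0.51   -0.2341  0.0798]
scene sink 195 z 0.1084 rect [ 509.5 -204.3] [281.2  81.2] 82.1 med [ 0.5257 -0.2096  0.1084]
```

```bash
python3 - <<'E'
from h import *
a=cv2.imread('pics/top_3.png')[190:330,330:500]; cv2.imwrite('pics/c3.png',cv2.resize(a,None,fx=4.5,fy=4.5,interpolation=cv2.INTER_CUBIC))
for n in("top","scene"):
    im,d=env.read_camera(n); W=cloud(n,d); X,Y,Z=np.moveaxis(W,-1,0)
    m=(np.hypot(X-.523,Y+.214)<.045)&(Z>.102)&(Z<.118); P=W[m]
    r=cv2.minAreaRect((P[:,:2]*1000).astype(np.float32)); print(n,m.sum(),r,P.mean(0))
E
```

```text
top 156 ((523.4734497070312, -214.09043884277344), (37.34540557861328, 35.86770248413086), 84.08035278320312) [ 0.52303461 -0.21355847  0.10827738]
scene 136 ((523.8970947265625, -214.37261962890625), (36.12577819824219, 38.89500045776367), 84.67041778564453) [ 0.52570445 -0.21450707  0.10825055]
```

View pics/c3.png

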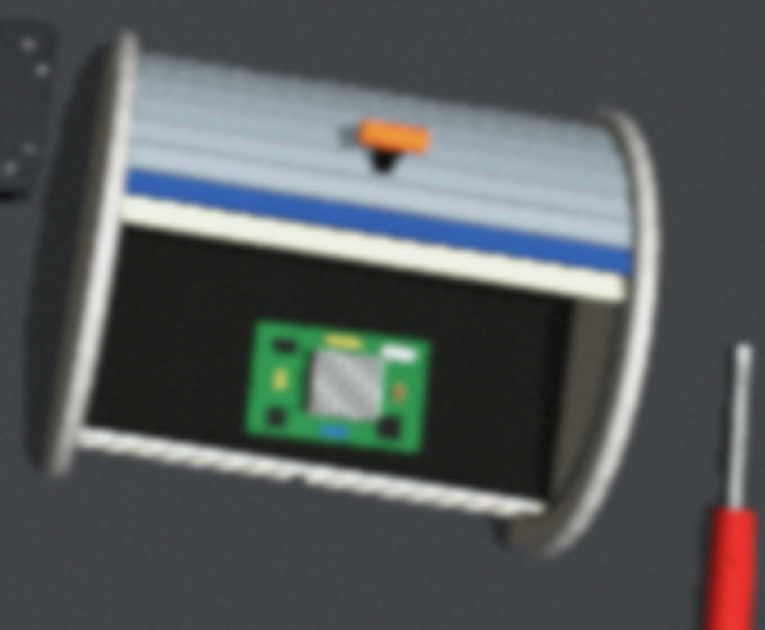

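```bash
python3 -c "
from h import *
plan([(.5235,-.2142,.24,174.5),(.5235,-.2142,.096,174.5)])"
```

```text
t 9.55 tcp [0.6354 0.0585 0.2957] rot [1.7999e+02 1.0000e-02 1.7243e+02] F [ 0.4  1.1 -0.6] w 0.0871 q7 81.6
[0.075, -0.285, 0.056] -0.036
[0.075, -0.285, 0.2] -0.036
```

{"name": "move_arm", "arguments": {"steps": [[[0.075,-0.285,0],-0.036],[[0.075,-0.285,0],-0.036],[[0.075,-0.285,0],-0.036],[[0.075,-0.285,0],-0.036],[[0.075,-0.285,0],-0.036],[[0.075,-0.285,0.03],-0.036],[[0.075,-0.285,0.06],-0.036],[[0.075,-0.285,0.08],-0.036],[[0.075,-0.285,0.08],-0.036],[[0.075,-0.285,0.08],-0.036]]}}

```text
time_s: 10.8
tool_pos: [0.5243, -0.2138, 0.2166]
tool_rot: [-180.0, 0.1, 174.6]
force: [1.1, -0.2, -0.4]
grip_width: 0.0872
```

```bash
python3 -c "
from h import *
plan([(.5235,-.2142,.096,174.5)])"
```

```text
t 10.80 tcp [ 0.5243 -0.2138  0.2166] rot [-1.7999e+02  8.0000e-02  1.7455e+02] F [ 1.1 -0.2 -0.4] w 0.0872 q7 110.0
[0.001, -0.0, 0.121] 0.001
```

{"name": "move_arm", "arguments": {"steps": [[[0.001,0,0.05],0],[[0.001,0,0.09],0],[[0.001,0,0.115],0],[[0.001,0,0.121],0],[[0.001,0,0.121],0]]}}

```text
time_s: 11.42
tool_pos: [0.5237, -0.2136, 0.0957]
tool_rot: [-180.0, 0.1, 174.6]
force: [0.9, -0.1, 0.4]
grip_width: 0.0868
```

{"name": "move_arm", "arguments": {"steps": [[[0,0,0],0],[[0,0,0],0],[[0,0,0],0],[[0,0,0],0],[[0,0,0],0],[[0,0,0],0],[[0,0,-0.03],0],[[0,0,-0.08],0],[[0,0,-0.14],0],[[0,0,-0.16],0],[[0,0,-0.16],0]], "hand": 1, "squeeze": 15}}

```text
time_s: 12.8
tool_pos: [0.5236, -0.2136, 0.2559]
tool_rot: [180.0, 0.2, 174.6]
force: [0.3, -0.1, -2.2]
grip_width: 0.0358
```

```bash
python3 -c "
from h import *
plan([(.45,.10,.25,193.6),(.45,.10,.023,193.6)])"
```

```text
t 12.80 tcp [ 0.5236 -0.2136  0.2559] rot [179.99   0.18 174.57] F [ 0.3 -0.1 -2.2] w 0.0358 q7 109.2
[0.103, 0.305, 0.006] -0.332
[0.104, 0.305, 0.233] -0.332
```

{"name": "move_arm", "arguments": {"steps": [[[0.103,0.305,0],-0.332],[[0.103,0.305,0],-0.332],[[0.103,0.305,0],-0.332],[[0.103,0.305,0],-0.332],[[0.103,0.305,0],-0.332],[[0.103,0.305,0.02],-0.332],[[0.103,0.305,0.07],-0.332],[[0.104,0.305,0.12],-0.332],[[0.104,0.305,0.17],-0.332],[[0.104,0.305,0.21],-0.332],[[0.104,0.305,0.229],-0.332],[[0.104,0.305,0.233],-0.332],[[0.104,0.305,0.234],-0.332],[[0.104,0.305,0.234],-0.332]]}}

```text
time_s: 14.55
tool_pos: [0.4479, 0.1002, 0.0203]
tool_rot: [180.0, -0.0, -166.4]
force: [-0.4, -0.3, -2.2]
grip_width: 0.036
```

{"name": "move_arm", "arguments": {"steps": [[[0,0,0],0],[[0,0,0],0],[[0,0,0],0],[[0,0,0],0],[[0,0,-0.04],0],[[0,0,-0.07],0],[[0,0,-0.07],0.4],[[0,0,-0.07],0.8],[[0,0,-0.07],1.571],[[0,0,-0.07],1.571],[[0,0,-0.07],1.571],[[0,0,-0.07],1.571],[[0,0,-0.07],1.571],[[0,0,-0.07],1.571],[[0,0,-0.07],1.571],[[0,0,-0.07],1.571]], "hand": -1}}

```text
time_s: 16.55
tool_pos: [0.4482, 0.1002, 0.0906]
tool_rot: [180.0, -0.0, 103.6]
force: [-1.4, -0.5, 0.0]
grip_width: 0.0872
```

```bash
python3 - <<'E'
from h import *
plan([(.45,.10,.021,103.6)])
for n in("top","scene"):
    im,d=env.read_camera(n); W=cloud(n,d); X,Y,Z=np.moveaxis(W,-1,0); cv2.imwrite(f'pics/{n}_4.png',im[...,::-1])
    hsv=cv2.cvtColor(im,cv2.COLOR_RGB2HSV)
    roi=(np.hypot(X-.45,Y-.1)<.09)
    g=roi&(hsv[...,0]>45)&(hsv[...,0]<85)&(hsv[...,1]>90)&(Z<.02)
    L=roi&(np.hypot(X-.45,Y-.1)<.04)&(Z>.025)&(Z<.04)
    for m in(g,L):
        P=W[m]
        if len(P)>5: print(n,len(P),cv2.minAreaRect((P[:,:2]*1000).astype(np.float32)),P.mean(0))
# holder
from scipy.optimize import least_squares
for n in("top","scene"):
    im,d=env.read_camera(n); W=cloud(n,d); X,Y,Z=np.moveaxis(W,-1,0); hsv=cv2.cvtColor(im,cv2.COLOR_RGB2HSV)
    org=(hsv[...,0]<20)&(hsv[...,1]>150)&(hsv[...,2]>110); blu=(hsv[...,0]>95)&(hsv[...,0]<125)&(hsv[...,1]>120)
    h=(X>.5)&(X<.68)&(Y>.07)&(Y<.35)
    c=[]
    for s in(-1,1):
        P=W[h&org&(Z>.064)&(s*(Y-.217)>0)]; r=cv2.minAreaRect((P[:,:2]*1000).astype(np.float32)); c.append(r[0]); print(n,'jaw',s,len(P),r,np.percentile(P[:,2],[50,95]))
    c=np.array(c); print('mid',c.mean(0),'yaw',np.degrees(np.arctan2(-(c[1]-c[0])[0],(c[1]-c[0])[1])),np.linalg.norm(c[1]-c[0]))
    P=W[h&blu&(Z>.003)&(Z<.06)]; print('blue',len(P),cv2.minAreaRect((P[:,:2]*1000).astype(np.float32)))
    for s in(-1,1):
        P=W[h&blu&(Z>.035)&(Z<.055)&(s*(Y-.217)>0.06)]; print('block',s,len(P),cv2.minAreaRect((P[:,:2]*1000).astype(np.float32)))
E
```

```text
t 16.55 tcp [0.4482 0.1002 0.0906] rot [180.    -0.   103.63] F [-1.4 -0.5  0. ] w 0.0872 q7 -1.3
[-0.001, 0.002, 0.07] 0.001
top 197 ((458.21026611328125, 64.57829284667969), (66.82344055175781, 26.852184295654297), 14.791259765625) [0.45725421 0.06351011 0.00384406]
scene 277 ((449.85699462890625, 101.53602600097656), (68.46891021728516, 100.87248992919922), 12.463220596313477) [0.45677047 0.09514944 0.0048588 ]
scene 158 ((450.9578552246094, 103.03050994873047), (38.70219039916992, 38.600528717041016), 13.354735374450684) [0.4522673  0.10188255 0.03283525]
top jaw -1 150 ((605.3040161132812, 169.39520263671875), (56.59413528442383, 18.721759796142578), 13.41100788116455) [0.07012311 0.07402739]
top jaw 1 127 ((581.7479858398438, 266.02276611328125), (56.491676330566406, 14.711591720581055), 14.086174964904785) [0.07033009 0.07364984]
mid [593.52600098 217.70898438] yaw 13.700430616886031 99.45739080460646
blue 1909 ((595.60498046875, 218.64144897460938), (92.45027923583984, 260.1806640625), 13.866488456726074)
block -1 154 ((621.8095703125, 106.76400756835938), (70.00303649902344,
[... 155 characters left out ...]

scene jaw -1 114 ((608.89990234375, 165.80697631835938), (62.845664978027344, 17.01424217224121), 10.091293334960938) [0.07071661 0.07416876]
scene jaw 1 114 ((584.3252563476562, 264.9906311035156), (61.32530212402344, 20.378517150878906), 11.815717697143555) [0.07058819 0.07334587]
mid [596.61257935 215.39880371] yaw 13.91587880696963 102.18273142940727
blue 1411 ((591.7430419921875, 214.23068237304688), (102.79519653320312, 257.2582702636719), 13.239370346069336)
block -1 175 ((624.9301147460938, 102.82328796386719), (69.83876037597656, 19.92438507080078), 17.028186798095703)
block 1 150 ((570.3450317382812, 332.01812744140625), (70.88392639160156, 17.811885833740234), 14.600024223327637)
```

{"name": "move_arm", "arguments": {"steps": [[[0,0,0.04],0],[[0,0,0.065],0],[[0,0,0.07],0],[[0,0,0.07],0],[[0,0,0.07],0]]}}

```text
time_s: 17.38
tool_pos: [0.4492, 0.1005, 0.0217]
tool_rot: [179.9, -0.0, 103.6]
force: [0.1, -0.3, 0.2]
grip_width: 0.0871
```

{"name": "move_arm", "arguments": {"steps": [[[0,0,0],0],[[0,0,0],0],[[0,0,0],0],[[0,0,0],0],[[0,0,0],0],[[0,0,0],0],[[0,0,-0.03],0],[[0,0,-0.08],0],[[0,0,-0.12],0],[[0,0,-0.12],0]], "hand": 1, "squeeze": 12}}

```text
time_s: 18.62
tool_pos: [0.4504, 0.1009, 0.1435]
tool_rot: [179.6, -0.1, 103.6]
force: [-0.8, 0.7, -1.5]
grip_width: 0.036
```

```bash
cat >> h.py <<'E'
HC=np.array([.5955,.217]);HY=np.radians(13.8)
def hold(x,y): c,s=np.cos(HY),np.sin(HY); return HC+[c*x-s*y,s*x+c*y]
def inh(p): c,s=np.cos(HY),np.sin(HY); d=np.array(p[:2])-HC; return np.round([c*d[0]+s*d[1],-s*d[0]+c*d[1]],4)
E
python3 -c "
from h import *
p=hold(0,-.012)
plan([(*p,.14,103.8),(*p,.074+.022,103.8)])"
```

```text
t 18.62 tcp [0.4504 0.1009 0.1435] rot [ 1.7964e+02 -9.0000e-02  1.0358e+02] F [-0.8  0.7 -1.5] w 0.036 q7 -2.9
[0.067, 0.168, 0.005] -0.004
[0.067, 0.168, 0.049] -0.004
```

{"name": "move_arm", "arguments": {"steps": [[[0.067,0.168,0],-0.004],[[0.067,0.168,0],-0.004],[[0.067,0.168,0],-0.004],[[0.067,0.168,0],-0.004],[[0.067,0.168,0.01],-0.004],[[0.067,0.168,0.02],-0.004],[[0.067,0.168,0.03],-0.004],[[0.067,0.168,0.03],-0.004],[[0.067,0.168,0.03],-0.004]]}}

```text
time_s: 19.75
tool_pos: [0.5958, 0.2047, 0.1111]
tool_rot: [180.0, -0.0, 103.8]
force: [0.6, 0.7, -0.7]
grip_width: 0.0358
```

```bash
cat > v.py <<'E'
from h import *
import sys
o=env.get_obs(); plan([]); print('holder frame tcp',inh(o["tool_pos"]))
im,d=env.read_camera("scene"); W=cloud("scene",d); D=W[...,:2]-HC; c,s=np.cos(HY),np.sin(HY)
hx=D[...,0]*c+D[...,1]*s; hy=-D[...,0]*s+D[...,1]*c; Z=W[...,2]
hsv=cv2.cvtColor(im,cv2.COLOR_RGB2HSV)
g=(abs(hx)<.06)&(abs(hy)<.09)&(hsv[...,0]>45)&(hsv[...,0]<85)&(hsv[...,1]>90)&(Z>.045)&(Z<.13)
print('green',g.sum())
if g.sum()>20:
    A=np.c_[hx[g],hy[g],np.ones(g.sum())]; 
    k=np.linalg.lstsq(A,Z[g],rcond=None)[0]; r=abs(Z[g]-A@k)<.003; k=np.linalg.lstsq(A[r],Z[g][r],rcond=None)[0]
    print('slopes deg x,y',np.degrees(np.arctan(k[:2])),'top z at centre',k[2],'y ext',np.percentile(hy[g],[1,99]),'x ext',np.percentile(hx[g],[1,99]))
org=(hsv[...,0]<20)&(hsv[...,1]>150)&(hsv[...,2]>110)&(abs(hx)<.035)&(Z>.06)
for sg in(-1,1):
    m=org&(hy*sg>.03)&(hy*sg<.1); print('jaw',sg,m.sum(),np.round(np.percentile(hy[m],[3,50,97]),4) if m.sum() else '')
cv2.imwrite(f'pics/v{sys.argv[1]}.png',cv2.resize(im[150:290,310:490,::-1],None,fx=4.3,fy=4.3,interpolation=cv2.INTER_CUBIC))
E
python3 v.py 1
```

```text
t 19.75 tcp [0.5958 0.2047 0.1111] rot [ 1.7995e+02 -2.0000e-02  1.0380e+02] F [ 0.6  0.7 -0.7] w 0.0358 q7 -0.6
holder frame tcp [-0.0026 -0.012 ]
green 250
slopes deg x,y [ 0.7579608  -0.28205176] top z at centre 0.09545196446201397 y ext [-0.06155214  0.02856818] x ext [-0.03265639  0.03187003]
jaw -1 143 [-0.0606 -0.0548 -0.0459]
jaw 1 4 [0.0369 0.0436 0.0457]
```

View pics/v1.png

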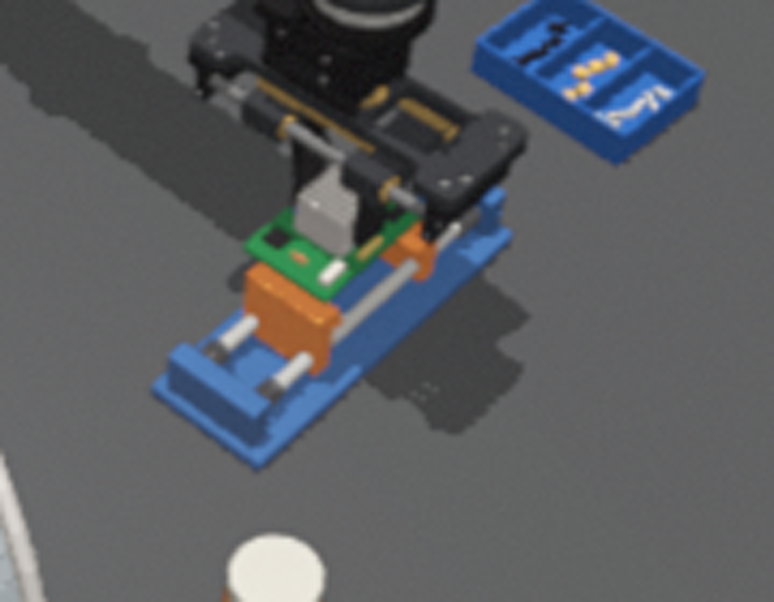

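{"name": "move_arm", "arguments": {"steps": [[[0,0.002,0.008],0],[[0,0.002,0.014],0],[[0,0.002,0.016],0],[[0,0.002,0.018],0],[[0,0.002,0.02],0],[[0,0.002,0.022],0],[[0,0.002,0.024],0],[[0,0.002,0.024],0]]}}

```text
time_s: 20.8
tool_pos: [0.5977, 0.2059, 0.0869]
tool_rot: [180.0, -0.0, 103.8]
force: [-1.5, 1.5, 2.9]
grip_width: 0.0358
```

```bash
python3 v.py 2
```

```text
t 20.80 tcp [0.5977 0.2059 0.0869] rot [ 1.7997e+02 -5.0000e-02  1.0384e+02] F [-1.5  1.5  2.9] w 0.0358 q7 -0.1
holder frame tcp [-0.0005 -0.0113]
green 243
slopes deg x,y [ 0.47404919 -5.32086188] top z at centre 0.07068280747194426 y ext [-0.06193769  0.02916542] x ext [-0.02943605  0.03330955]
jaw -1 44 [-0.0613 -0.0593 -0.052 ]
jaw 1 5 [0.0434 0.0458 0.0482]
```

View pics/v2.png

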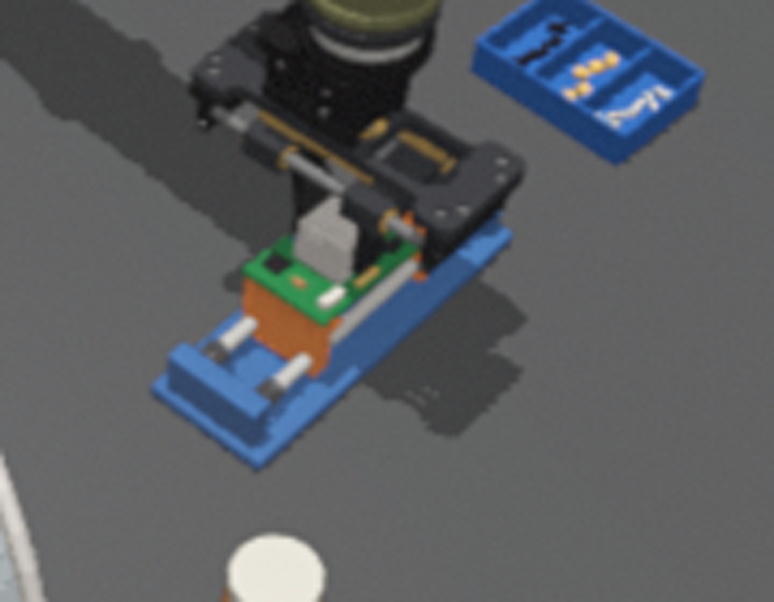

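{"name": "move_arm", "arguments": {"steps": [[[0,0,0.001],0],[[0,0,0.002],0],[[0,0,0.002],0]]}}

```text
time_s: 21.22
tool_pos: [0.5978, 0.2054, 0.0846]
tool_rot: [180.0, -0.0, 103.8]
force: [-1.7, 2.5, 2.7]
grip_width: 0.0361
```

```bash
python3 v.py 3; python3 v.py 3|grep slopes
```

```text
t 21.23 tcp [0.5978 0.2054 0.0846] rot [ 1.7997e+02 -1.0000e-02  1.0382e+02] F [-1.7  2.5  2.7] w 0.0361 q7 -0.1
holder frame tcp [-0.0005 -0.0118]
green 234
slopes deg x,y [ 0.80253082 -8.71452308] top z at centre 0.06782747301784862 y ext [-0.06322212  0.03292848] x ext [-0.03110551  0.0334551 ]
jaw -1 45 [-0.0636 -0.0606 -0.0519]
jaw 1 3 [0.0416 0.044  0.0446]
slopes deg x,y [-0.02062327 -7.85810677] top z at centre 0.06819269490523922 y ext [-0.06385153  0.03187386] x ext [-0.03016978  0.03318306]
```

{"name": "move_arm", "arguments": {"steps": [[[0.003,0,0.0005],0],[[0.006,0,0.0005],0],[[0.009,0,0.0005],0],[[0.012,0,0.0005],0],[[0.015,0,0.0005],0],[[0.015,0,0.0005],0]]}}

```text
time_s: 22.08
tool_pos: [0.5942, 0.2195, 0.0841]
tool_rot: [180.0, 0.0, 103.8]
force: [1.6, -4.6, 2.1]
grip_width: 0.036
```

```bash
python3 v.py 4
```

```text
t 22.07 tcp [0.5942 0.2195 0.0841] rot [1.7999e+02 3.0000e-02 1.0381e+02] F [ 1.6 -4.6  2.1] w 0.036 q7 -1.5
holder frame tcp [-0.0006  0.0027]
green 224
slopes deg x,y [ 0.8330704  -9.18045462] top z at centre 0.06960944362841308 y ext [-0.04937296  0.04851812] x ext [-0.0302111   0.03418333]
jaw -1 131 [-0.0604 -0.0555 -0.0469]
jaw 1 3 [0.0583 0.0599 0.0603]
```

View pics/v4.png

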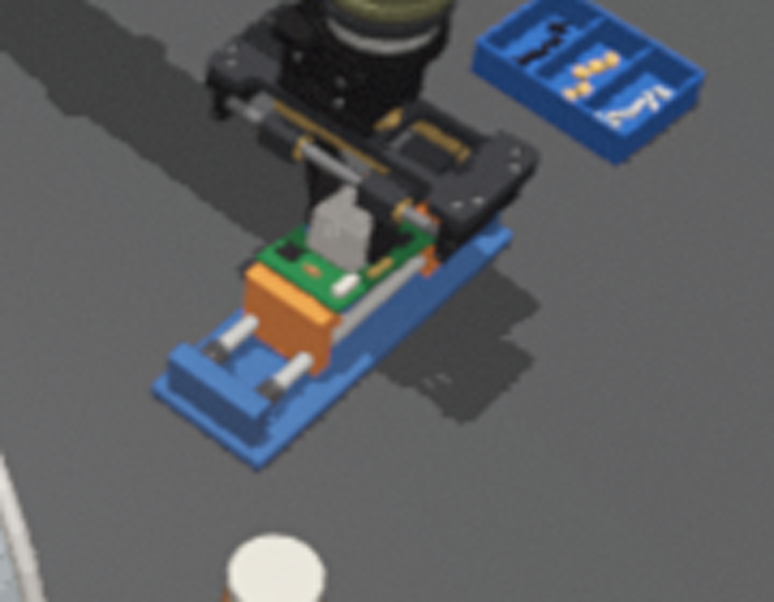

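{"name": "move_arm", "arguments": {"steps": [[[0.003,0,0],0],[[0.006,0,0],0],[[0.009,0,0],0],[[0.012,0,0],0],[[0.014,0,0],0],[[0.014,0,0],0]]}}

```text
time_s: 22.88
tool_pos: [0.5914, 0.232, 0.0846]
tool_rot: [180.0, 0.1, 103.8]
force: [0.4, -7.1, 3.5]
grip_width: 0.036
```

```bash
python3 v.py 5
```

```text
t 22.88 tcp [0.5914 0.232  0.0846] rot [1.7997e+02 1.1000e-01 1.0378e+02] F [ 0.4 -7.1  3.5] w 0.036 q7 -2.8
holder frame tcp [-0.0004  0.0156]
green 225
slopes deg x,y [ 0.21081678 -9.27510714] top z at centre 0.07216049899138137 y ext [-0.03707825  0.06053629] x ext [-0.03032022  0.03352293]
jaw -1 149 [-0.0599 -0.0552 -0.043 ]
jaw 1 7 [0.0695 0.0733 0.0748]
```

View pics/v5.png

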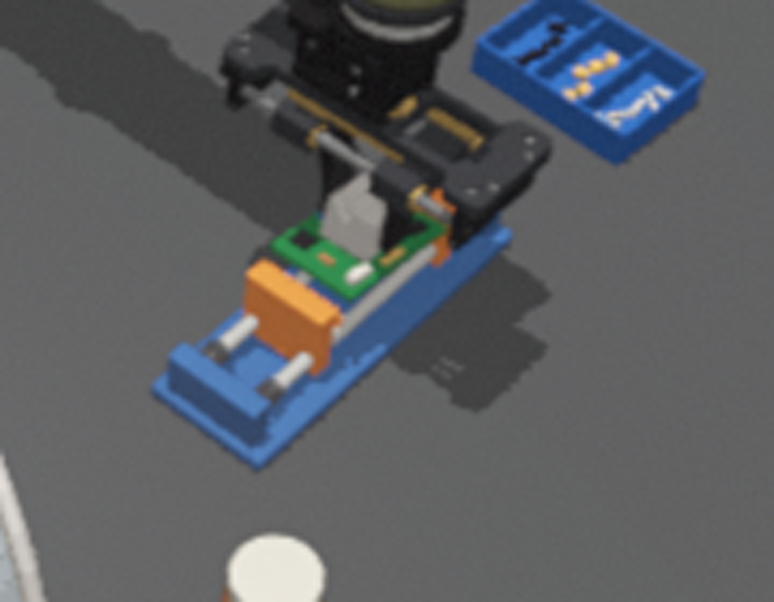

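{"name": "move_arm", "arguments": {"steps": [[[0,0,0.0015],0],[[0,0,0.003],0],[[0,0,0.0045],0],[[0,0,0.006],0],[[0,0,0.0075],0],[[0,0,0.0075],0]]}}

```text
time_s: 23.68
tool_pos: [0.5916, 0.2315, 0.0771]
tool_rot: [180.0, 0.1, 103.7]
force: [1.1, -7.6, 4.6]
grip_width: 0.036
```

```bash
python3 v.py 6
```

```text
t 23.68 tcp [0.5916 0.2315 0.0771] rot [1.7997e+02 1.2000e-01 1.0373e+02] F [ 1.1 -7.6  4.6] w 0.036 q7 -2.7
holder frame tcp [-0.0004  0.015 ]
green 216
slopes deg x,y [-0.08068018 -1.19800381] top z at centre 0.06271893081923847 y ext [-0.03523096  0.05381313] x ext [-0.03027441  0.03354539]
jaw -1 157 [-0.0599 -0.0542 -0.0421]
jaw 1 6 [0.0638 0.0692 0.0699]
```

View pics/v6.png

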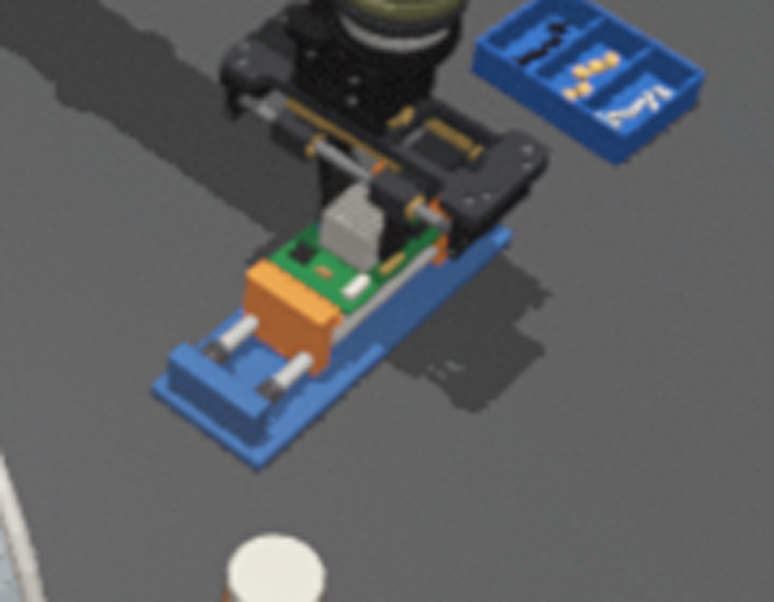

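{"name": "move_arm", "arguments": {"steps": [[[0,0,0.001],0],[[-0.003,0,0.001],0],[[-0.006,0,0.001],0],[[-0.009,0,0.001],0],[[-0.012,0,0.001],0],[[-0.015,0,0.001],0],[[-0.015,0,0.001],0]]}}

```text
time_s: 24.6
tool_pos: [0.5943, 0.2206, 0.0762]
tool_rot: [179.9, -0.1, 103.8]
force: [0.3, -0.9, 5.2]
grip_width: 0.0356
```

```bash
python3 v.py 7
```

```text
t 24.60 tcp [0.5943 0.2206 0.0762] rot [ 1.7994e+02 -1.3000e-01  1.0385e+02] F [ 0.3 -0.9  5.2] w 0.0356 q7 -1.2
holder frame tcp [-0.0003  0.0037]
green 162
slopes deg x,y [0.27689104 0.54599287] top z at centre 0.06171503801043113 y ext [-0.04238397  0.04035913] x ext [-0.03009256  0.03356274]
jaw -1 158 [-0.0649 -0.0586 -0.0476]
jaw 1 10 [0.0504 0.0545 0.0586]
```

View pics/v7.png

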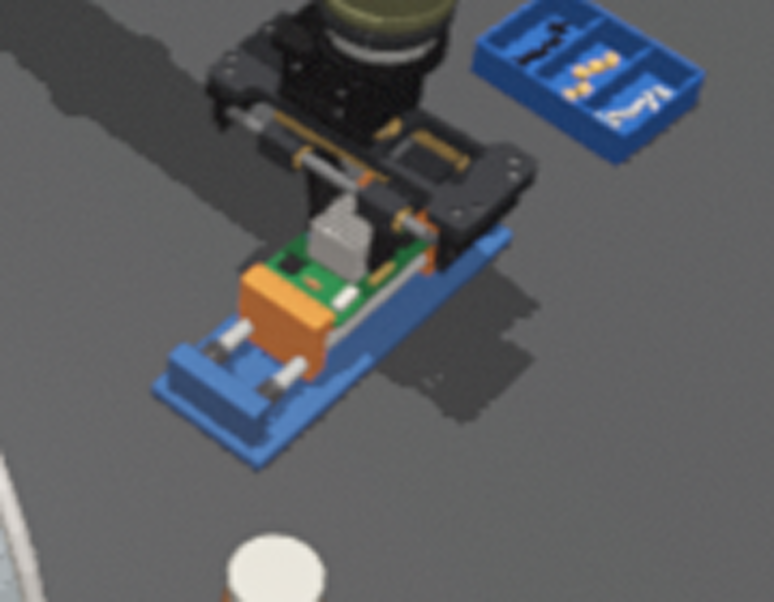

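{"name": "move_arm", "arguments": {"steps": [[[0,0,0],0],[[0,0,0],0],[[0,0,0],0],[[0,0,0],0],[[0,0,-0.03],0],[[0,0,-0.07],0],[[0,0,-0.12],0],[[-0.05,0,-0.15],0],[[-0.1,0,-0.15],0],[[-0.16,0,-0.15],0],[[-0.16,0,-0.15],0]], "hand": -1}}

```text
time_s: 26.02
tool_pos: [0.6333, 0.0553, 0.2261]
tool_rot: [180.0, 0.2, 103.2]
force: [0.1, -0.1, 0.6]
grip_width: 0.0867
```

```bash
python3 v.py 8; python3 - <<'E'
from h import *
for n in("top","scene"):
    im,d=env.read_camera(n); W=cloud(n,d); D=W[...,:2]-HC; c,s=np.cos(HY),np.sin(HY)
    hx=D[...,0]*c+D[...,1]*s; hy=-D[...,0]*s+D[...,1]*c; Z=W[...,2]; hsv=cv2.cvtColor(im,cv2.COLOR_RGB2HSV)
    m=(abs(hx)<.03)&(abs(hy)<.03)&(Z>.083)&(Z<.1)
    print(n,'sink',m.sum(),hx[m].mean(),hy[m].mean(),np.percentile(Z[m],[5,50,95]),cv2.minAreaRect((W[m][:,:2]*1000).astype(np.float32)))
    org=(hsv[...,0]<20)&(hsv[...,1]>150)&(hsv[...,2]>110)&(abs(hx)<.035)&(Z>.064)
    for sg in(-1,1):
        k=org&(hy*sg>.03)&(hy*sg<.1); print(sg,np.round(np.percentile(hy[k],[3,50,97]),4))
    for q in("shutter",):
        for r in env.cut_out(n,q)[:1]: print(q,r["conf"],np.round(np.nanpercentile(W[r["region"]],[2,98],axis=0),3).tolist())
E
```

```text
t 26.02 tcp [0.6333 0.0553 0.2261] rot [179.97   0.22 103.19] F [ 0.1 -0.1  0.6] w 0.0867 q7 12.2
holder frame tcp [-0.0018 -0.166 ]
green 201
slopes deg x,y [ 0.18967757 -0.47705407] top z at centre 0.06268267745760472 y ext [-0.04394454  0.04638422] x ext [-0.03019558  0.03426572]
jaw -1 149 [-0.0641 -0.0591 -0.0476]
jaw 1 133 [0.0457 0.0536 0.0627]
top sink 150 -7.807844167227055e-05 0.001198479659441006 [0.08456072 0.09163252 0.09557651] ((595.3314208984375, 219.05984497070312), (35.585018157958984, 36.41914749145508), 13.549724578857422)
-1 [-0.0493 -0.0467 -0.0448]
1 [0.0472 0.0544 0.0618]
shutter 0.85 [[0.594, -0.356, 0.089], [0.704, -0.09, 0.178]]
scene sink 167 0.00402151726103686 -0.00030547964299539087 [0.08486454 0.09108507 0.09512854] ((597.7749633789062, 217.89491271972656), (36.6295051574707, 37.901981353759766), 11.823372840881348)
-1 [-0.064  -0.057  -0.0456]
1 [0.046  0.0534 0.0621]
shutter 0.6 [[0.599, -0.359, 0.02], [0.717, -0.095, 0.169]]
```

View pics/v8.png

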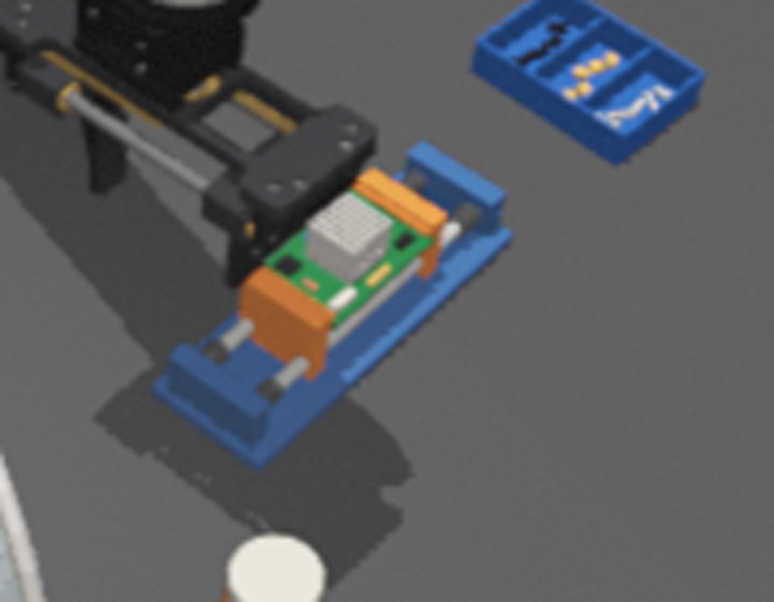

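```bash
python3 -c "
from h import *
plan([]); print(env.sign_off())"
```

```text
t 26.27 tcp [0.6322 0.0657 0.2253] rot [-1.7998e+02 -6.0000e-02  1.0398e+02] F [ 0.7 -0.3  0.1] w 0.0873 q7 12.2
the job is handed in; nothing more can be done
None
```

The board is clamped in the spring holder with its heat sink up, the cover is rolled fully open, and the job was handed in at 26.3 s.

- **Method:** I rolled the cover up by its grip bar and lifted the board out by the heat sink. I set it on the bench to re-grip it a quarter turn round, so that it could tilt between the pads. Pressing one end on the right jaw tilted it about 9°. I pushed the other end into the left jaw's groove until the spring gave about 7 N (roughly 17 mm), lowered the board level, and let the springs centre it.
- **Last checks:**
  - The board's centre is within about 1 mm of the seat along the jaw axis and within about 4 mm across it.
  - The heat sink top is at 91 mm (91.5 expected), and the board's tilt is about 0.5°.
  - The right jaw is pushed back about 4 mm; the left looks the same, judged only from the picture.
  - The arm is clear, with no contact force.
- **Disagreement:** The two cameras differ by about 4 mm across the jaws and about 1.5 mm along them. Both readings are inside the tolerances.
- **Not measured again at the end:** I did not re-measure the screwdriver, jar and tray. The arm was never near the screwdriver, and the jar and tray look unmoved in the last picture.

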